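Slide the needle tray home and drop its latch bar

ROBOT

A 6-joint arm with a two-finger parallel gripper is mounted at the origin on the work surface; the furniture and walls round the work are solid. World frame = base frame: x ahead of the robot, y to its left, z up, the work surface at z = 0. Lengths are in m, angles in rad, forces in N, time in s.
With the tool pointing down it reaches from about 0.25 to 0.775 m from the base axis. Payload 4 kg.
Tool frame: the origin (TCP) lies at the very end of the fingers, on their centre line; the grasp point (between the pads) lies 19 mm behind it; z points along the fingers, y is the line along which they close (so a half turn about z gives the same grasp; the last joint's range is limited). The gripper opens to 85 mm and grips with 20 to 120 N. Pads are 22 mm wide; open, the fingers measure 114 mm over their backs; the gripper's body (76 mm by 85 mm) begins 54 mm behind the grasp point. The pads swing forward as they close: fully open they stand 13 mm farther back than shut.
Start: joints at [1.186, 0.087, 1.371, -0, 1.684, -0.103], TCP at [0.153, 0.528, 0.231] pointing down, gripper open.
Joint ranges: [-3.1, 3.1], [-0.76, 2.03], [0.27, 2.55], [-1.08, 4.22], [0.17, 2.65], [-2.57, 2.57]. Speed limits (rad/s): [2.79, 2.79, 3.14, 3.14, 3.14, 3.14].

INTERFACE

Orientations are given as a unit quaternion [x, y, z, w].
In Python, from workcell import status, viewer, sign_off gives the robot as it stands.
- The arm moves only by the tool apply_moves, never from a script. Its argument "series" is a list of rows, each an object with "translation": the shift along the tool's x, y, z normalised to -1 to 1, where 1 is 0.5 m, a list of three; "roll": the turn about the tool's z normalised to -1 to 1, where 1 is 0.5 rad. A call has 1 to 12 rows; each row shifts and turns the commanded pose from where the row before left it, along the tool's axes as they then stand; what a row does not reach is not made up. A row lasts 1/8 s, in which the tool goes at most 62.5 mm and 10.7 degrees, less where a joint would pass 70% of its speed; a pose out of reach is approached as far as the arm can. A call with a number of a shift or a turn outside -1 to 1 is refused whole. A call with a gripper value outside its range is refused whole. "fingers" is the closure, from -1 (fully open) to 1 (shut), set as the call begins (left out, the last holds). The fingers move at their own pace and stop on an object; "grip_force" is the grip in N (left out, the last holds). Time passes only in rows, so rows that do not move let the fingers close. It gives the time, the measured TCP pose, the force, the opening and the grip force at its end, in the units of the state.
- status.observe(): the state, without advancing time (a new reading comes with each control period).
- viewer.read_camera(name): name is "scene" or "top"; returns a dict with "frame" (420x560x3 uint8, red, green, blue), "K" (3x3 intrinsics, pixels), "extrinsics" (4x4, takes a point from camera to world coordinates). Camera axes: x right, y up, looking along -z (the intrinsics and any distortion apply to the point x, -y, -z); pixel columns grow to the right and rows downward; lengths in m; the calibration is good to about 2 mm. A picture is of the moment at which its call begins. There is no depth.
- sign_off(): hands the job in; it is judged then, once.
Trained networks look in the newest picture that a camera, given by its name, has taken for a name from the list of things; names that differ only in an ending like _2 or _b are one class to them, and where a whole thing is asked for, a point or a joint stands for the part that bears it (a point fixed in the world has none). Each returns a list of dicts, best first, with "score" (0 to 1); they miss things now and then, are a little off and sometimes report something else, mostly with a low value. They report only what shows in the picture. A call takes as long as a camera call.
- viewer.find_in(thing, camera): "location" ([column, row] as shares, 0 to 1, of the picture: columns of its width, rows of its height, amid what is visible of it).
The state is a dict: "time_s": time; "joint_positions": joint angles; "qvel": joint speeds; "tau": joint torques, N m; "ee_pos": TCP position; "eef_rot": TCP orientation; "force": force on the tool from outside, world axes, zero at the start; "wrist_torque": the same for the moment, N m; "finger_gap": opening from 0.0 (shut) to 1.0 (fully open); "grip_force": force on a finger pad.
Only numpy, scipy, OpenCV 4.12 (cv2) and the standard library are available. Lean on these libraries where they do the work, as an engineer would, in place of code of your own. Each camera call takes 0.05 s, during which the arm holds its last target. There are 200 camera calls.

TASK

Put the needle tray away: press down the release pad of the slide lock and slide the pulled-out tray into its housing. Then lift the latch bar over the keeper, take the tray fully home, and let the bar drop into the keeper's notch so that the tray is latched. Do not knock over or shift the cup, the ink bottle or the tub that stand around.

Things in the scene. Friction and masses are not known exactly. Their poses are not given: they have to be found in the camera images.
- tray_unit: low grey metal housing of the needle tray, fixed to the table: 118 mm deep, 220 mm wide, 86 mm high. Origin on the table under the middle of its open front edge; +x into the housing (away from the robot; the tray slides in this way), +y to the left, z up. All 'unit' directions and coordinates below are in this frame.
- tray (a joint): how far the tray is pulled out (m): 0 fully home, 0.108 at most; starts locked at 0.100 to 0.106. About 2.5 N friction; stays where left. A spring lock stops it from going in at 0.099 unless the release pad is held down; below 0.075 the pad may be let go. At about 0.022 the unlifted latch bar meets the keeper's front and stops the tray. The bar fits in the notch below 0.006
- front_top (a point): middle of the top edge of the outer face of the tray's aluminium front panel (10 mm thick, 216 mm wide, from 8 to 78 mm above the table). At tray 0 the outer face lies at unit x = -10 mm; it moves with the tray. Behind it the tray is an open box 50 mm high in which three small needle cartridges lie loose; they ride along.
- release_pad (a point): centre of the upper face of the grey ribbed plastic release pad, 34 (x) by 36 (y) by 5 mm, low at the right of the tray's front panel, reaching 34 mm out in front of it; upper face 43 mm above the table, nothing above it. Point 17 mm in front of the panel. It moves with the tray: fingertips that hold it down and move to unit +x meet the panel and push the tray in.
- release (a joint): angle of the release lever (rad): 0 up (sprung), 0.2 fully pressed. The pad's centre goes down 57 mm times the angle; the lock is clear from 0.10 (6 mm down). Pressing takes about 2 N at first and 5 N fully down
- latch_bar (a joint): angle of the latch bar (rad): 0 level, resting on its stop pin (and level again when it lies in the keeper's notch); grows to 0.8 as its free left end is lifted. It falls back by its own weight (0.2 kg) when let go. The bar clears the keeper from 0.16
- latch_pivot (a point): pivot of the latch bar, 62 mm above the table, 8 mm in front of the tray's front panel, 20 mm right of its middle; the bar turns about the unit x axis through it. The bar is flat steel, 8 mm thick (x), 18 mm high, reaching 165 mm to the left of the pivot, past the left side of the housing.
- latch_peg (a point): middle of the round steel peg that sticks out to the front from the latch bar, 85 mm left of the pivot: 14 mm thick, 40 mm long along unit x, then a 20 mm end collar; the point is on its axis 22 mm in front of the bar. Grip it from above across y and lift it on an arc of 85 mm radius about the pivot; gripped, it also moves the tray in and out.
- keeper_top (a point): top of the upright hook of the dark steel keeper bracket, fixed to the left side of the housing: hook 8 mm thick (x), 16 mm wide (y), top 74 mm above the table, 21 mm higher than the level bar's lower edge. The notch is the gap behind it (unit +x side), floor 51 mm above the table; with the tray home the bar lies there.
- coffee_cup: loose paper cup standing to the right of the housing, 75 mm across, 83 mm high; origin at its base. Leave alone
- ink_bottle_1: loose small bottle with a pointed cap standing to the left of the housing, 32 mm across, 98 mm high; origin at its base. Leave alone
- jelly_tub: loose low screw-lid tub, 59 mm across, 44 mm high, standing at the front right of the tray; origin at its base. Leave alone

How it is judged:
By the outcome, as a careful person would: the job done as asked, in the order asked, and still so for the second after the job is handed in, with the robot touching nothing.
It also fails if it takes over 45 s, if anything falls off the work surface, if the arm or the gripper's body presses on something with over 40 N, if the wrist force passes 120 N, or if a joint passes its speed limit or range.

## Working session

There is one attempt and no reset: what is moved stays moved. The work goes in short steps, Python scripts to look and compute and a tool call to move; the robot and the scene stay as the last step left them, time stands still between calls to the robot, and variables do not carry over. Pictures are saved under pics/ and viewed, at most 10 in all, crops included, and the job is handed in when it is done.

Besides the shell and the picture viewer there is one more tool, called after ">>>" in YAML: its name, and indented under it one key for each argument. apply_moves: Moves the arm, as the interface text tells. Scaled input: -1 to 1 covers 0.5 m each way for a shift and 0.5 rad each way for a turn. Its arguments: {"type":"object","properties":{"series":{"type":"array","items":{"type":"object","properties":{"translation":{"type":"array","items":{"type":"number","minimum":-1,"maximum":1}},"roll":{"type":"number","minimum":-1,"maximum":1}}}},"fingers":{"type":"number"},"grip_force":{"type":"number"}},"required":["series"]}

```bash
mkdir -p pics
cat > h.py <<'E'
import numpy as np, cv2
from workcell import status, viewer, sign_off
def cam(n):
    c=viewer.read_camera(n); return c['frame'],np.array(c['K']),np.array(c['extrinsics'])
def ray(K,E,u,v):
    d=np.array([(u-K[0,2])/K[0,0],-(v-K[1,2])/K[1,1],-1]); return E[:3,3],E[:3,:3]@d
def atz(K,E,u,v,z):
    o,d=ray(K,E,u,v); return o+d*(z-o[2])/d[2]
def proj(K,E,p):
    q=E[:3,:3].T@(np.asarray(p)-E[:3,3]); return K[0,2]+K[0,0]*q[0]/-q[2], K[1,2]+K[1,1]*-q[1]/-q[2]
E
python3 - <<'E'
from h import *
np.set_printoptions(precision=4,suppress=True)
Z=dict(tray_unit=.043,front_top=.078,release_pad=.043,latch_pivot=.062,latch_peg=.062,keeper_top=.074,coffee_cup=.04,ink_bottle_1=.05,jelly_tub=.022)
for n in('scene','top'):
    f,K,E=cam(n); cv2.imwrite(f'pics/{n}0.png',f[:,:,::-1]); print(n,K[0,0],E[:3,3],-E[:3,2])
    for t,z in Z.items():
        for r in viewer.find_in(t,n)[:2]:
            u,v=r['location'][0]*560,r['location'][1]*420
            print(t,round(r['score'],2),round(u),round(v),atz(K,E,u,v,z))
s=status.observe();print(s['time_s'],s['ee_pos'],s['eef_rot'],s['force'],s['finger_gap'])
E
```

```text
scene 442.8495743719168 [ 0.1548 -0.2927  0.7451] [ 0.4216  0.4595 -0.7817]
tray_unit 0.63 289 203 [0.5716 0.128  0.043 ]
front_top 0.84 263 217 [0.4896 0.1116 0.078 ]
release_pad 0.93 268 256 [0.4539 0.0567 0.043 ]
release_pad 0.32 214 211 [0.4418 0.2122 0.043 ]
latch_pivot 0.7 262 216 [0.4987 0.1267 0.062 ]
latch_pivot 0.55 217 210 [0.4398 0.1953 0.062 ]
latch_peg 0.82 211 209 [0.4316 0.2055 0.062 ]
latch_peg 0.48 262 216 [0.4979 0.1247 0.062 ]
keeper_top 0.66 290 199 [0.5618 0.1154 0.074 ]
coffee_cup 0.91 354 249 [ 0.5897 -0.0377  0.04  ]
ink_bottle_1 0.71 235 136 [0.6095 0.3569 0.05  ]
ink_bottle_1 0.32 213 212 [0.4366 0.2047 0.05  ]
jelly_tub 0.78 304 307 [ 0.4399 -0.0584  0.022 ]
top 507.8387670118433 [0.455  0.0937 1.2038] [ 0.0716  0.0127 -0.9974]
tray_unit 0.6 273 195 [0.5722 0.1343 0.043 ]
front_top 0.78 271 230 [0.4909 0.1357 0.078 ]
release_pad 0.88 305 253 [0.4409 0.0587 0.043 ]
release_pad 0.54 355 193 [ 0.5814 -0.0543  0.043 ]
latch_pivot 0.87 242 249 [0.4466 0.2005 0.062 ]
latch_pivot 0.4 268 224 [0.5037 0.1428 0.062 ]
latch_peg 0.72 271 195 [0.5699 0.1382 0.062 ]
latch_peg 0.71 240 252 [0.4403 0.2032 0.062 ]
keeper_top 0.59 271 196 [0.5681 0.1363 0.074 ]
coffee_cup 0.78 356 192 [ 0.5827 -0.0563  0.04  ]
coffee_cup 0.6 354 257 [ 0.4333 -0.0539  0.04  ]
ink_bottle_1 0.65 176 176 [0.6117 0.3558 0.05  ]
ink_bottle_1 0.15 272 196 [0.5694 0.1361 0.05  ]
jelly_tub 0.73 356 255 [ 0.4386 -0.0603  0.022 ]
jelly_tub 0.68 241 249 [0.447  0.2058 0.022 ]
1.0 [0.1529 0.5283 0.2313] [0.1404 0.9901 0.0001 0.    ] [ 0.0547 -0.2895 -0.8029] 1.0026747456186091
```

View pics/scene0.png

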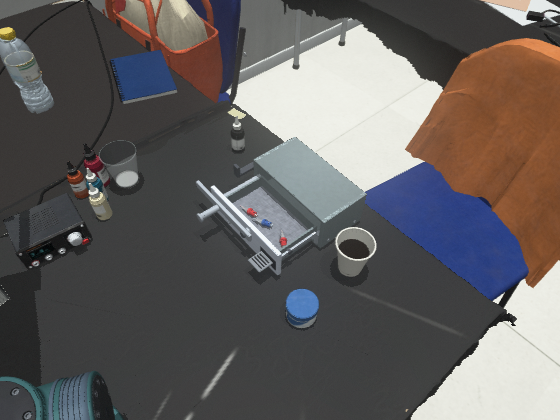

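View pics/top0.png

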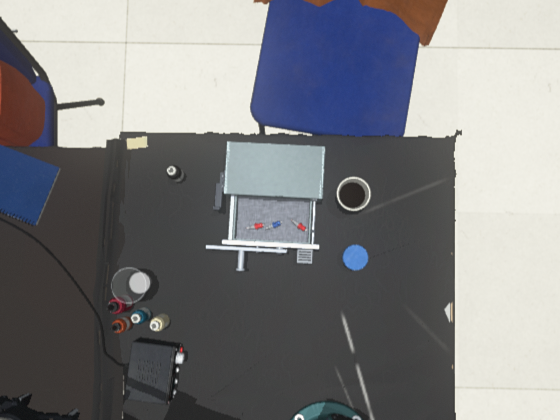

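The scene view shows the tray pulled out, its peg near (211,209) and the pad near (262,260). The top view has the peg at (241,258), the pad at (305,256), the panel along (222,242)-(319,247), the tub at (356,257) and the cup at (353,194). I'll enlarge both to get precise positions.

Run:
```python
import cv2
a=cv2.imread('pics/top0.png')[135:279,195:335]; cv2.imwrite('pics/topc.png',cv2.resize(a,None,fx=4,fy=4,interpolation=cv2.INTER_CUBIC))
a=cv2.imread('pics/scene0.png')[135:280,190:380]; cv2.imwrite('pics/scenec.png',cv2.resize(a,None,fx=4,fy=4,interpolation=cv2.INTER_CUBIC))
```

```text
(no output)
```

View pics/topc.png

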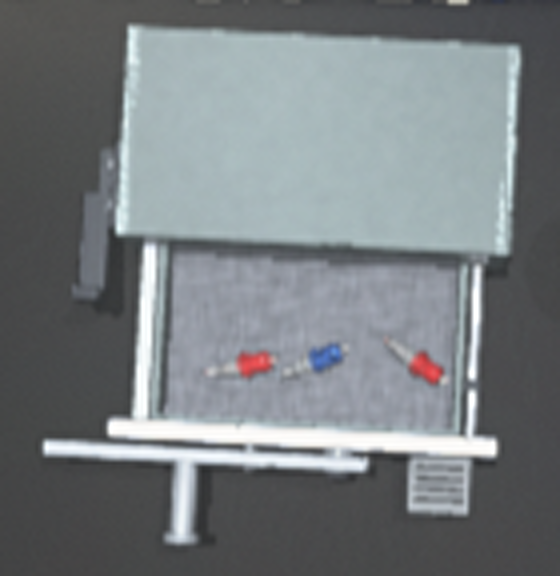

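View pics/scenec.png

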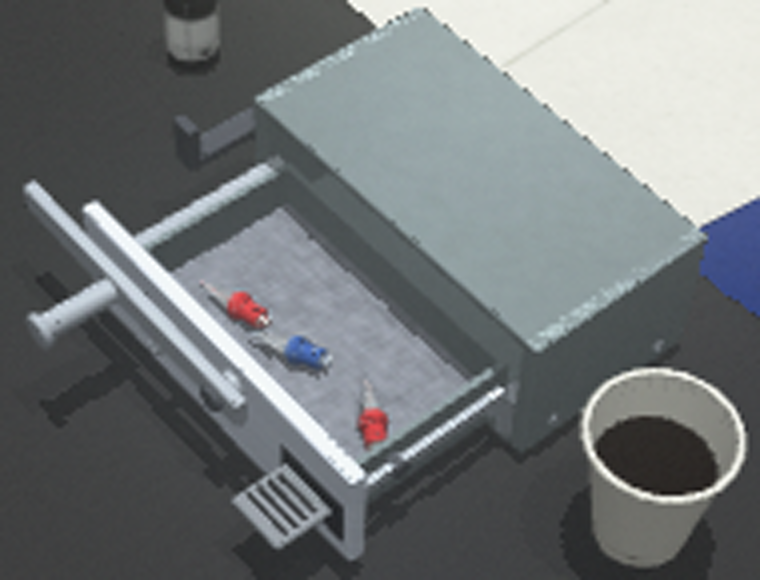

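The top crop shows the housing's top corners, the panel's top edge (108,436)-(497,457), the pad centred at (439,484) and the peg on the line x≈182 with its collar at y≈540. The scene crop shows the same corners, with the keeper hook top at (188,122). I'll fit the unit's pose to these points.

Run:
```python
from h import *
from scipy.optimize import least_squares
np.set_printoptions(precision=4,suppress=True)
c={n:cam(n) for n in('top','scene')}; off={'top':(195,135),'scene':(190,135)}
H=.086
P=[('top',116,236,0,.11,H,0),('top',508,257,0,-.11,H,0),('top',128,27,.118,.11,H,0),('top',520,46,.118,-.11,H,0),
('top',108,436,-.01,.108,.078,1),('top',497,457,-.01,-.108,.078,1),
('scene',257,100,0,.11,H,0),('scene',535,350,0,-.11,H,0),('scene',705,237,.118,-.11,H,0),('scene',425,9,.118,.11,H,0),
('scene',84,208,-.01,.108,.078,1),('scene',356,484,-.01,-.108,.078,1)]
px=lambda n,a,b:(off[n][0]+(a+.5)/4-.5,off[n][1]+(b+.5)/4-.5)
def W(q,x,y,z,m):
    x=x-m*q[3]; C,S=np.cos(q[2]),np.sin(q[2]); return [q[0]+C*x-S*y,q[1]+S*x+C*y,z]
f=lambda q:np.concatenate([np.subtract(proj(c[p[0]][1],c[p[0]][2],W(q,*p[3:])),px(*p[:3])) for p in P])
r=least_squares(f,[.51,.13,-.05,.103],loss='soft_l1'); q=r.x; print(q,r.x[2]*57.3); print(f(q).reshape(-1,2))
def inv(w): 
    d=np.array(w[:2])-q[:2];C,S=np.cos(q[2]),np.sin(q[2]);return np.array([C*d[0]+S*d[1],-S*d[0]+C*d[1]])
for nm,n,a,b,z in [('pad','top',439,484,.043),('pad','scene',282,507,.043),('collar','top',180,540,.062),('pegmid','top',184,500,.062),('pegroot','top',184,466,.069),('collar','scene',40,326,.062),('keep','top',86,293,.074),('keep','scene',188,122,.074),('tub','top',(356-195)*4,(257-135)*4,.044),('barL','top',43,448,.071),('cup','top',(353-195)*4,(193-135)*4,.083)]:
    w=atz(c[n][1],c[n][2],*px(n,a,b),z); print(nm,n,w,inv(w))
for nm,p in dict(pad=(-.027,-.083,.043,1),peg=(-.04,.065,.062,1),front=(-.01,0,.078,1)).items(): print(nm,W(q,*p))
```

```text
[ 0.5654  0.1319 -0.0341  0.0993] -1.9534090121326502
[[-0.2143 -0.0133]
 [ 1.0729 -0.0787]
 [ 0.0593 -0.3088]
 [ 0.6183 -0.0672]
 [ 0.0973 -0.5428]
 [ 0.3045 -0.5598]
 [-1.7372 -0.5906]
 [ 0.1917  1.2914]
 [ 1.007  -0.1091]
 [-1.5335 -1.2157]
 [-0.6667 -0.4363]
 [-0.6875  0.2304]]
pad top [0.4352 0.0591 0.043 ] [-0.1277 -0.0772]
pad scene [0.4348 0.0572 0.043 ] [-0.128  -0.0792]
collar top [0.4014 0.2039 0.062 ] [-0.1664  0.0664]
pegmid top [0.4238 0.2023 0.062 ] [-0.144   0.0655]
pegroot top [0.4428 0.2021 0.069 ] [-0.125   0.0659]
collar scene [0.4051 0.2055 0.062 ] [-0.1628  0.0681]
keep top [0.5381 0.2589 0.074 ] [-0.0317  0.1259]
keep scene [0.5401 0.2588 0.074 ] [-0.0297  0.126 ]
tub top [ 0.4352 -0.0572  0.044 ] [-0.1237 -0.1935]
barL top [0.4513 0.2808 0.071 ] [-0.1192  0.1449]
cup top [ 0.5769 -0.0442  0.083 ] [ 0.0175 -0.1757]
pad [np.float64(0.4363416425448127), np.float64(0.05328858749773524), 0.043]
peg [np.float64(0.42839367315083166), np.float64(0.20164568972918334), 0.062]
front [np.float64(0.45616076218067836), np.float64(0.13566092810342184), 0.078]
```

>>> apply_moves:
  series:
    - {"roll":-0.247,"translation":[0,0,0]}
    - {"roll":-0.247,"translation":[0,0,0]}
    - {"translation":[-0.0594,-0.092,0]}
    - {"translation":[-0.0594,-0.092,0]}
    - {"translation":[-0.0594,-0.092,0]}
    - {"translation":[-0.0594,-0.092,0]}
    - {"translation":[-0.0594,-0.092,0]}
    - {"translation":[-0.0594,-0.092,0]}
    - {"translation":[-0.0594,-0.092,0]}
    - {"translation":[-0.0594,-0.092,0]}
    - {"translation":[-0.0594,-0.092,0]}
    - {"translation":[-0.0594,-0.092,0]}
  fingers: 1
  grip_force: 40

```text
$.series[2]: bad value
```

>>> apply_moves:
  series:
    - {"roll":-0.247,"translation":[0,0,0]}
    - {"roll":-0.247,"translation":[0,0,0]}
    - {"roll":0,"translation":[-0.0594,-0.092,0]}
    - {"roll":0,"translation":[-0.0594,-0.092,0]}
    - {"roll":0,"translation":[-0.0594,-0.092,0]}
    - {"roll":0,"translation":[-0.0594,-0.092,0]}
    - {"roll":0,"translation":[-0.0594,-0.092,0]}
    - {"roll":0,"translation":[-0.0594,-0.092,0]}
    - {"roll":0,"translation":[-0.0594,-0.092,0]}
    - {"roll":0,"translation":[-0.0594,-0.092,0]}
    - {"roll":0,"translation":[-0.0594,-0.092,0]}
    - {"roll":0,"translation":[-0.0594,-0.092,0]}
  fingers: 1
  grip_force: 40

```text
time_s: 2.6
ee_pos: [0.4345, 0.0566, 0.2316]
eef_rot: [0.018, 1.0, 0.0, 0.001]
force: [1.2, 0.4, 1.3]
finger_gap: -0.001
grip_force: 0.0
```

>>> apply_moves:
  series:
    - {"roll":0,"translation":[0,0,0.09]}
    - {"roll":0,"translation":[0,0,0.09]}
    - {"roll":0,"translation":[0,0,0.09]}
    - {"roll":0,"translation":[0,0,0.08]}
    - {"roll":0,"translation":[0,0,0]}
    - {"roll":0,"translation":[0,0,0]}

```text
time_s: 3.35
ee_pos: [0.435, 0.0583, 0.058]
eef_rot: [0.017, 1.0, 0.0, 0.001]
force: [-0.4, -0.1, 0.5]
finger_gap: -0.003
grip_force: 0.0
```

Run:
```python
from h import *
a=[]
for n,x,y in(('top',195,170),('scene',190,135)):
    f,K,E=cam(n); a.append(cv2.resize(f[y:y+120,x:x+130,::-1],None,fx=3,fy=4 if 0 else 3,interpolation=cv2.INTER_CUBIC))
cv2.imwrite('pics/c1.png',np.hstack(a))
```

```text
(no output)
```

View pics/c1.png

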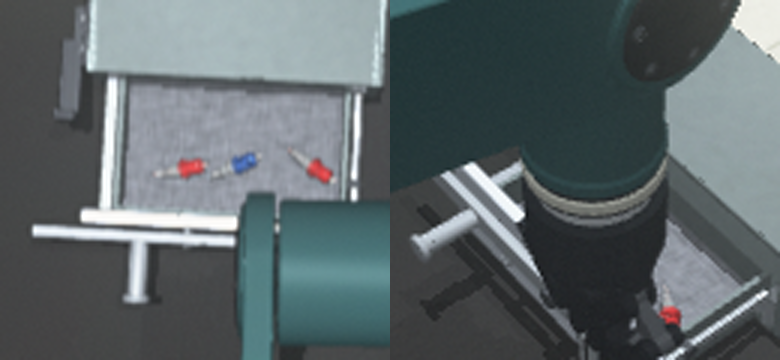

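The gripper stands over the right end of the panel, where the pad is, and nothing is touched. Next I press the pad.

>>> apply_moves:
  series:
    - {"roll":0,"translation":[0,0,0.014]}
    - {"roll":0,"translation":[0,0,0.014]}
    - {"roll":0,"translation":[0,0,0.01]}
    - {"roll":0,"translation":[0,0,0.01]}
    - {"roll":0,"translation":[0,0,0]}
    - {"roll":0,"translation":[0,0,0]}

```text
time_s: 4.2
ee_pos: [0.4347, 0.0583, 0.033]
eef_rot: [0.017, 1.0, 0.0, 0.001]
force: [0.4, -0.1, 4.3]
finger_gap: 0.003
grip_force: 2.5
```

>>> apply_moves:
  series:
    - {"roll":0,"translation":[-0.01,0,0]}
    - {"roll":0,"translation":[-0.01,0,0]}
    - {"roll":0,"translation":[-0.012,0,0]}
    - {"roll":0,"translation":[-0.012,0,0]}
    - {"roll":0,"translation":[-0.012,0,0]}
    - {"roll":0,"translation":[-0.012,0,0]}
    - {"roll":0,"translation":[0,0,0]}

```text
time_s: 5.08
ee_pos: [0.4681, 0.0572, 0.0327]
eef_rot: [0.017, 1.0, 0.0, 0.0]
force: [-1.3, 0.4, 3.7]
finger_gap: -0.0
grip_force: 2.6
```

>>> apply_moves:
  series:
    - {"roll":0,"translation":[-0.012,0,0]}
    - {"roll":0,"translation":[-0.012,0,0]}
    - {"roll":0,"translation":[-0.012,0,0]}
    - {"roll":0,"translation":[-0.012,0,0]}
    - {"roll":0,"translation":[-0.012,0,0]}
    - {"roll":0,"translation":[0,0,0]}
    - {"roll":0,"translation":[0,0,0]}

```text
time_s: 5.95
ee_pos: [0.4981, 0.0561, 0.0328]
eef_rot: [0.017, 1.0, 0.0, 0.0]
force: [0.2, -0.1, 5.8]
finger_gap: 0.003
grip_force: 2.6
```

Run:
```python
from h import *
f,K,E=cam('top'); cv2.imwrite('pics/c2.png',cv2.resize(f[140:270,195:335,::-1],None,fx=4,fy=4,interpolation=cv2.INTER_CUBIC))
```

```text
(no output)
```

View pics/c2.png

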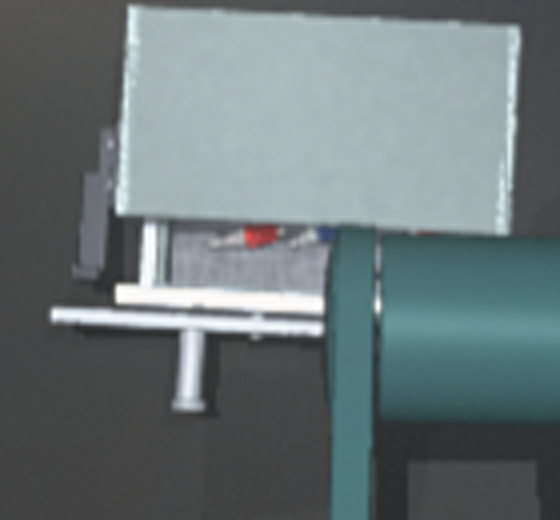

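The tray slid in: panel edge at crop y≈303 and bar still about 18 mm short of the keeper hook. Peg runs (190,335)-(190,405). I'll back off, rise, and compute the peg position.

>>> apply_moves:
  series:
    - {"roll":0,"translation":[0.006,0,0]}
    - {"roll":0,"translation":[0,0,-0.08]}
    - {"roll":0,"translation":[0,0,-0.1]}
    - {"roll":0,"translation":[0,0,-0.04]}
    - {"roll":0,"translation":[0,0,0]}
  fingers: -0.2

```text
time_s: 6.62
ee_pos: [0.4956, 0.0562, 0.1436]
eef_rot: [0.017, 1.0, 0.0, 0.002]
force: [-0.4, -0.2, -0.9]
finger_gap: 0.601
grip_force: 0.0
```

Run:
```python
from h import *
np.set_printoptions(precision=4,suppress=True)
f,K,E=cam('top'); s=status.observe(); p=np.array(s['ee_pos']); print(p,s['time_s'])
ux=np.array([.9994,-.0341]);uy=np.array([.0341,.9994])
for nm,a,b,z in(('root',191,336,.069),('mid',190,370,.069),('collar',190,403,.062),('panelL',116,303,.078)):
    w=atz(K,E,195+(a+.5)/4-.5,140+(b+.5)/4-.5,z); d=w[:2]-p[:2]; print(nm,w,'tool xy',-d@ux,d@uy,'unit',(w[:2]-[.5654,.1319])@ux,(w[:2]-[.5654,.1319])@uy)
```

```text
[0.4945 0.0561 0.1418] 6.675
root [0.5042 0.1997 0.069 ] tool xy -0.004793430109945062 0.1438383303731799 unit -0.06345738569754918 0.06571072029287366
mid [0.4852 0.1998 0.069 ] tool xy 0.014217469901705485 0.143268897155172 unit -0.08246828570919973 0.06514128707486579
collar [0.4669 0.2    0.062 ] tool xy 0.03254607330964821 0.14282964596699266 unit -0.10079688911714245 0.06470203588668642
panelL [0.5214 0.2411 0.078 ] tool xy -0.020547755165750855 0.1857556310924882 unit -0.047703060641743386 0.10762802101218195
```

>>> apply_moves:
  series:
    - {"roll":0,"translation":[0.009,0.0955,0]}
    - {"roll":0,"translation":[0.009,0.0955,0]}
    - {"roll":0,"translation":[0.009,0.0955,0]}
    - {"roll":0,"translation":[0,0,0]}
    - {"roll":0,"translation":[0,0,0.05]}
    - {"roll":0,"translation":[0,0,0.03]}
    - {"roll":0,"translation":[0,0,0]}
    - {"roll":0,"translation":[0,0,0]}

```text
time_s: 7.68
ee_pos: [0.4865, 0.1993, 0.1025]
eef_rot: [0.018, 1.0, 0.0, 0.0]
force: [0.2, -0.1, 0.2]
finger_gap: 0.599
grip_force: 0.0
```

Run:
```python
from h import *
a=[]
for n,x,y in(('top',185,160),('scene',190,135)):
    f,K,E=cam(n); a.append(cv2.resize(f[y:y+120,x:x+130,::-1],None,fx=3,fy=3,interpolation=cv2.INTER_CUBIC))
cv2.imwrite('pics/c3.png',np.hstack(a))
```

```text
(no output)
```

View pics/c3.png

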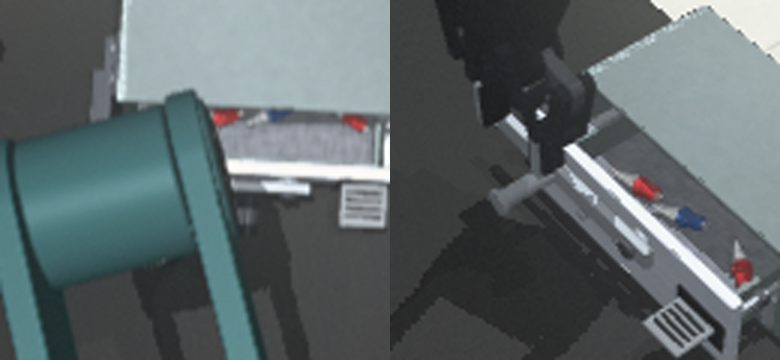

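The fingers straddle the peg, which ends at (500,195) in the scene half, and the pad is back up. Descend and grip.

>>> apply_moves:
  series:
    - {"roll":0,"translation":[0,0,0.04]}
    - {"roll":0,"translation":[0,0,0.04]}
    - {"roll":0,"translation":[0,0,0.042]}
    - {"roll":0,"translation":[0,0,0]}
    - {"roll":0,"translation":[0,0,0]}

```text
time_s: 8.4
ee_pos: [0.4871, 0.2, 0.0426]
eef_rot: [0.017, 1.0, 0.0, 0.001]
force: [-0.3, 0.0, 1.1]
finger_gap: 0.601
grip_force: 0.0
```

>>> apply_moves:
  series:
    - {"roll":0,"translation":[0,0,0]}
    - {"roll":0,"translation":[0,0,0]}
    - {"roll":0,"translation":[0,0,0]}
    - {"roll":0,"translation":[0,0,0]}
    - {"roll":0,"translation":[0,0,0]}
    - {"roll":0,"translation":[0,0,0]}
  fingers: 1
  grip_force: 40

```text
time_s: 9.15
ee_pos: [0.4869, 0.2007, 0.0423]
eef_rot: [0.017, 1.0, 0.001, 0.001]
force: [-0.3, 4.6, 5.4]
finger_gap: 0.151
grip_force: 39.2
```

>>> apply_moves:
  series:
    - {"roll":0,"translation":[0,-0.0002,-0.0085]}
    - {"roll":0,"translation":[0,-0.0006,-0.0085]}
    - {"roll":0,"translation":[0,-0.0011,-0.0084]}
    - {"roll":0,"translation":[0,-0.0015,-0.0083]}
    - {"roll":0,"translation":[0,-0.0019,-0.0082]}
    - {"roll":0,"translation":[0,-0.0023,-0.008]}
    - {"roll":0,"translation":[0,0,0]}
    - {"roll":0,"translation":[0,0,0]}

```text
time_s: 10.15
ee_pos: [0.4861, 0.198, 0.0656]
eef_rot: [0.017, 1.0, 0.002, 0.0]
force: [1.2, 8.6, -2.1]
finger_gap: 0.143
grip_force: 39.1
```

>>> apply_moves:
  series:
    - {"roll":0,"translation":[-0.01,0,0]}
    - {"roll":0,"translation":[-0.012,0,0]}
    - {"roll":0,"translation":[-0.012,0,0]}
    - {"roll":0,"translation":[-0.012,0,0]}
    - {"roll":0,"translation":[-0.012,0,0]}
    - {"roll":0,"translation":[-0.01,0,0]}
    - {"roll":0,"translation":[0,0,0]}
    - {"roll":0,"translation":[0,0,0]}

```text
time_s: 11.15
ee_pos: [0.5189, 0.1971, 0.0649]
eef_rot: [0.017, 1.0, 0.002, -0.001]
force: [-1.0, 9.0, -1.9]
finger_gap: 0.146
grip_force: 39.0
```

Run:
```python
from h import *
a=[]
for n,x,y in(('top',185,140),('scene',190,125)):
    f,K,E=cam(n); a.append(cv2.resize(f[y:y+130,x:x+130,::-1],None,fx=3,fy=3,interpolation=cv2.INTER_CUBIC))
cv2.imwrite('pics/c4.png',np.hstack(a))
```

```text
(no output)
```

View pics/c4.png

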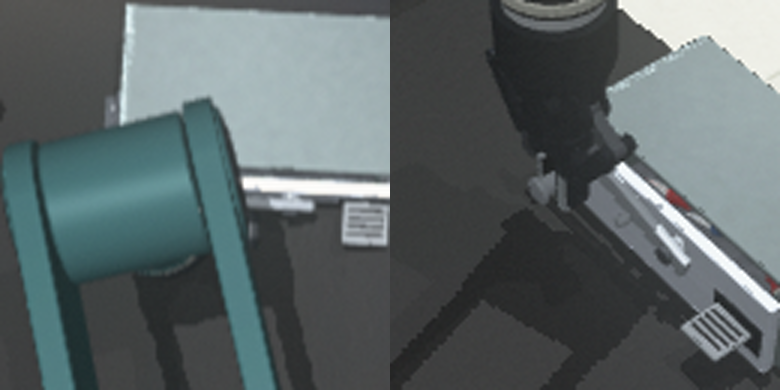

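The bar is tilted up and the tray is nearly in, with a gap of a few mm left. I'll push the rest slowly.

>>> apply_moves:
  series:
    - {"roll":0,"translation":[-0.005,0,0]}
    - {"roll":0,"translation":[-0.005,0,0]}
    - {"roll":0,"translation":[-0.004,0,0]}
    - {"roll":0,"translation":[0,0,0]}
    - {"roll":0,"translation":[0,0,0]}

```text
time_s: 11.88
ee_pos: [0.5248, 0.1969, 0.0646]
eef_rot: [0.017, 1.0, 0.002, -0.003]
force: [-2.2, 9.0, -0.7]
finger_gap: 0.147
grip_force: 39.2
```

>>> apply_moves:
  series:
    - {"roll":0,"translation":[-0.004,0,0]}
    - {"roll":0,"translation":[-0.004,0,0]}
    - {"roll":0,"translation":[0,0,0]}
    - {"roll":0,"translation":[0,0,0]}

```text
time_s: 12.38
ee_pos: [0.5248, 0.1972, 0.0632]
eef_rot: [0.017, 1.0, 0.002, -0.007]
force: [-11.1, 9.9, 2.0]
finger_gap: 0.148
grip_force: 39.3
```

The tray is against its home stop. Ease the push and lower the bar along the reverse arc.

>>> apply_moves:
  series:
    - {"roll":0,"translation":[0.003,0,0]}
    - {"roll":0,"translation":[0,0.0023,0.008]}
    - {"roll":0,"translation":[0,0.0019,0.0082]}
    - {"roll":0,"translation":[0,0.0015,0.0083]}
    - {"roll":0,"translation":[0,0.0011,0.0084]}
    - {"roll":0,"translation":[0,0.0006,0.0085]}
    - {"roll":0,"translation":[0,0.0002,0.0085]}
    - {"roll":0,"translation":[0,0,0]}
    - {"roll":0,"translation":[0,0,0]}

```text
time_s: 13.5
ee_pos: [0.5251, 0.1994, 0.0423]
eef_rot: [0.017, 1.0, 0.0, -0.005]
force: [-14.3, 4.4, 15.3]
finger_gap: 0.146
grip_force: 41.9
```

>>> apply_moves:
  series:
    - {"roll":0,"translation":[0.003,0,0]}
    - {"roll":0,"translation":[0,0,0]}
    - {"roll":0,"translation":[0,0,0]}
    - {"roll":0,"translation":[0,0,0]}
    - {"roll":0,"translation":[0,0,0]}
  fingers: -0.2

```text
time_s: 14.12
ee_pos: [0.5283, 0.1981, 0.0411]
eef_rot: [0.018, 1.0, -0.0, -0.0]
force: [-0.1, -0.1, -0.3]
finger_gap: 0.6
grip_force: 0.0
```

>>> apply_moves:
  series:
    - {"roll":0,"translation":[0,0,-0.04]}
    - {"roll":0,"translation":[0,0,-0.08]}
    - {"roll":0,"translation":[0,0,-0.1]}
    - {"roll":0,"translation":[0,0,-0.1]}
    - {"roll":0,"translation":[0.1,0,0]}
    - {"roll":0,"translation":[0.1,0.06,0]}
    - {"roll":0,"translation":[0.06,0.1,0]}
    - {"roll":0,"translation":[0,0.1,0]}
    - {"roll":0,"translation":[0,0.1,0]}
    - {"roll":0,"translation":[0,0,0]}

```text
time_s: 15.38
ee_pos: [0.4039, 0.3853, 0.2005]
eef_rot: [0.015, 1.0, -0.0, -0.0]
force: [-0.3, -0.4, -0.2]
finger_gap: 0.601
grip_force: 0.0
```

Run:
```python
from h import *
a=[]
for n,x,y in(('top',185,130),('scene',190,130)):
    f,K,E=cam(n); a.append(cv2.resize(f[y:y+150,x:x+130 if n=='top' else x+130,::-1],None,fx=3,fy=3,interpolation=cv2.INTER_CUBIC))
    for t in('coffee_cup','jelly_tub','ink_bottle_1'):
        r=viewer.find_in(t,n)[0]['location']; print(n,t,round(r[0]*560),round(r[1]*420))
cv2.imwrite('pics/c5.png',np.hstack(a))
```

```text
top coffee_cup 356 194
top jelly_tub 355 255
top ink_bottle_1 178 172
scene coffee_cup 355 247
scene jelly_tub 304 310
scene ink_bottle_1 234 138
```

View pics/c5.png

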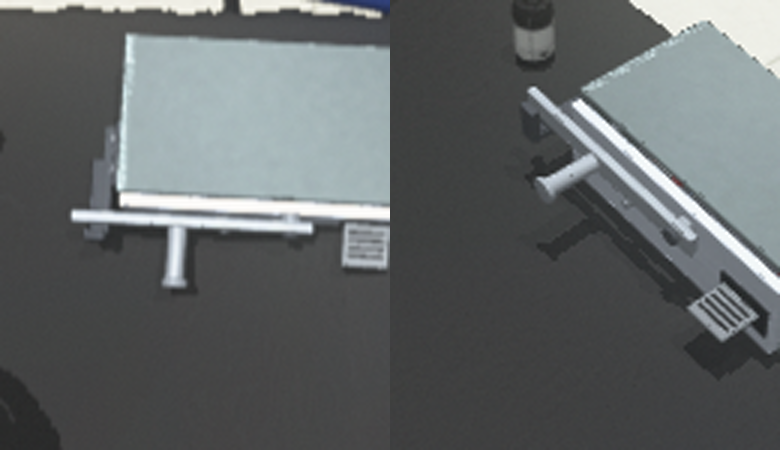

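Run:
```python
from h import *
f,K,E=cam('scene'); f2,K2,E2=cam('top')
ux=np.array([.9994,-.0341]);uy=np.array([.0341,.9994])
def c(x,y,z):
    w=np.array([.5654,.1319])+x*ux+y*uy; p=(*w,z); a,b=proj(K,E,p);d,e=proj(K2,E2,p)
    return [round(v) for v in (390+(a-190)*3,(b-130)*3,(d-185)*3,(e-130)*3)]
print('hooktop',c(-.031,.126,.074))
for a in(0,.1,.2):
    for t in(0,.015,.03): print(a,t,c(-.018-t,-.02+.165*np.cos(a)-.009*np.sin(a),.062+.165*np.sin(a)+.009*np.cos(a)), 'panel L',c(-.01-t,.108,.078))
```

```text
hooktop [528, 106, 93, 233]
0 0 [528, 86, 70, 214] panel L [567, 103, 119, 206]
0 0.015 [511, 96, 68, 234] panel L [550, 113, 117, 226]
0 0.03 [493, 105, 67, 254] panel L [533, 122, 116, 246]
0.1 0 [528, 71, 69, 213] panel L [567, 103, 119, 206]
0.1 0.015 [510, 80, 67, 233] panel L [550, 113, 117, 226]
0.1 0.03 [493, 90, 66, 253] panel L [533, 122, 116, 246]
0.2 0 [529, 57, 70, 211] panel L [567, 103, 119, 206]
0.2 0.015 [512, 66, 68, 231] panel L [550, 113, 117, 226]
0.2 0.03 [494, 76, 67, 252] panel L [533, 122, 116, 246]
```

The bar end shows at (531,90) in the scene half and (72,215) in the top half. That matches a level bar with the tray home, and the cup, tub and bottle haven't moved.

```bash
python3 -c "
from h import *
print(sign_off())"
```

```text
the job is handed in; nothing more can be done
None
```

The tray is fully home with the latch bar level in the keeper's notch; the cup, bottle and tub are where they were, and the job was handed in at about 15.5 s on the robot clock (the judge's result was not shown).

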